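# Point out the urgent sample, shut the drawer and start the analyser

## Task

Do the pointing check for your colleague before the run: point at the urgent sample, the tube with the red cap, by bringing the fingertips about 2 cm straight above its cap, and keep them there for two seconds without touching any tube. Then push the sample drawer smoothly and fully home by its front with the fingers, and after that press the green start key down and let it spring back. Nothing is to be gripped or lifted; leave the red stop key and the other things on the bench alone.

Things in the scene. Friction and masses are not known exactly. Their poses are not given: they have to be found in the camera images.
- analyser: Cream and grey benchtop blood analyser, fixed, 360 mm wide, 320 deep. Origin on the bench under the middle of its front face; x runs level from the front into the machine, z up, y left when looking in along x. Front face 130 mm high, then a control panel slopes up and back at 22 degrees to z = 195 mm at x = 160 mm; a comb rack on the flat rear deck reaches 225 mm.
- drawer (a joint): Sample drawer in the analyser's lower front, middle line at y = -77.5 mm of the analyser. 0 = out (at the start), 0.120 m = fully home at a hard stop. It moves along the analyser's +x, with about 2 N friction and slight damping, and stays where it is left; 0.5 to 1 kg.
- drawer_lip (a point): Middle of the outer face of the grey lip on the drawer front, 92 mm above the bench; moves with the drawer; x axis = push direction. Lip 120 mm wide, 16 high, standing 22 out from the cream drawer front (168 mm wide, 12 to 112 mm above the bench). Free space below and before it. With the drawer home the lip's face is still 42 mm out from the machine's front face.
- start_key (a joint): Travel of the green start key: 0 = up, 0.004 m = fully down. Spring key: about 1.2 N to begin, 4.4 N fully down; it springs back. It moves square to the sloping panel and counts as pressed from 3 mm.
- start_key_top (a point): Middle of the top face of the green start key, a 30 mm square key on the sloping panel, standing 9 mm proud of it. The point's z axis points out of the panel, square to it (22 degrees from vertical, leaning towards the analyser's front). The key can be pressed from straight above.
- stop_key (a joint): Travel of the red stop key (0 = up, 0.004 m = down), same size and spring as the start key, 70 mm from it to the analyser's right (-y), over towards the screen. Must not be pressed.
- stop_key_top (a point): Middle of the top face of the red stop key.
- wash_bottle: White plastic bottle with blue cap, 60 mm across, 140 mm high, standing loose on the bench. Origin at the centre of its underside.
- specimen_jar: Pale specimen jar with yellow lid, 60 mm across, 70 mm high, standing loose on the bench. Origin at the centre of its underside.
- glove_box: Blue and white cardboard box of gloves, 120 x 240 x 75 mm high, lying loose on the bench. Origin at the centre of its underside.
- tube_red: Capped sample tube with a red cap (the only red one): the urgent sample. Origin at the middle of the cap's top, z up; the cap is 17 mm across and 18 mm high, the tube 13 mm across, 80 mm high overall. It stands loose in a socket of the drawer (two rows of three, 38 mm apart along its travel, 44 across; the order varies), top 104 mm above the bench, and travels with the drawer.
- tube_blue_a: Capped sample tube with a blue cap. Origin at the middle of the cap's top, z up; the cap is 17 mm across and 18 mm high, the tube 13 mm across, 80 mm high overall. It stands loose in a socket of the drawer (two rows of three, 38 mm apart along its travel, 44 across; the order varies), top 104 mm above the bench, and travels with the drawer.
- tube_blue_b: Capped sample tube with a blue cap. Origin at the middle of the cap's top, z up; the cap is 17 mm across and 18 mm high, the tube 13 mm across, 80 mm high overall. It stands loose in a socket of the drawer (two rows of three, 38 mm apart along its travel, 44 across; the order varies), top 104 mm above the bench, and travels with the drawer.
- tube_lavender_a: Capped sample tube with a lavender cap. Origin at the middle of the cap's top, z up; the cap is 17 mm across and 18 mm high, the tube 13 mm across, 80 mm high overall. It stands loose in a socket of the drawer (two rows of three, 38 mm apart along its travel, 44 across; the order varies), top 104 mm above the bench, and travels with the drawer.
- tube_lavender_b: Capped sample tube with a lavender cap. Origin at the middle of the cap's top, z up; the cap is 17 mm across and 18 mm high, the tube 13 mm across, 80 mm high overall. It stands loose in a socket of the drawer (two rows of three, 38 mm apart along its travel, 44 across; the order varies), top 104 mm above the bench, and travels with the drawer.
- tube_lavender_c: Capped sample tube with a lavender cap. Origin at the middle of the cap's top, z up; the cap is 17 mm across and 18 mm high, the tube 13 mm across, 80 mm high overall. It stands loose in a socket of the drawer (two rows of three, 38 mm apart along its travel, 44 across; the order varies), top 104 mm above the bench, and travels with the drawer.
Things that resemble listed ones, but are neither listed nor needed, are in the scene too. What is meant by the wash_bottle is not brown, purple or yellow, and is the smaller of those in its own colour.

How it is judged (in metres and radians):
On the way, in this order (a step that is already met when the one before it is completed fails the run):
1. with the drawer still out, the grasp point stays straight above the red cap (within 15 mm sideways, fingertips less than about 50 mm above it) for nearly two seconds (1.7 s) (horizontal distance between the grasp point and tube_red below 0.015 m and z of the grasp point in the frame of tube_red between 0.019 and 0.07 m and value of joint drawer below 0.01 m), for 1.7 s.
2. the sample drawer is pushed fully home (to within 5 mm) (value of joint drawer above 0.115 m), for 0.2 s.
3. the green start key is pressed down (3 of its 4 mm) (value of joint start_key above 0.003 m and value of joint drawer above 0.115 m), for 0.05 s.
At the end, for the whole second after the job is handed in: The drawer is home to within 5 mm and at rest, both keys are up again (within 1 mm), all six tubes stand upright (within 0.15 rad) and seated (cap tops within 5 mm of 104 mm above the bench), and bottle, jar and glove box stand within 20 mm of where they were (value of joint drawer above 0.115 m and velocity of joint drawer below 0.01 m/s and value of joint each of start_key, stop_key below 0.001 m and angle between each of tube_red, tube_blue_a, tube_blue_b, tube_lavender_a, tube_lavender_b, tube_lavender_c's own z axis and vertical below 0.15 rad and height (world z) of tube_red between 0.099 and 0.109 m and height (world z) of tube_blue_a between 0.099 and 0.109 m and height (world z) of tube_blue_b between 0.099 and 0.109 m and height (world z) of tube_lavender_a between 0.099 and 0.109 m and height (world z) of tube_lavender_b between 0.099 and 0.109 m and height (world z) of tube_lavender_c between 0.099 and 0.109 m and distance of each of wash_bottle, specimen_jar, glove_box from where it was at the start of the episode below 0.02 m and angle between each of wash_bottle, specimen_jar, glove_box's own z axis and vertical below 0.1 rad); the robot touches nothing.
It fails at once if a tube is touched by the robot, lifted more than 10 mm or tipped over ((contact force between any of the fingers, the arm and tube_red above 0.3 N or contact force between any of the fingers, the arm and tube_blue_a above 0.3 N or contact force between any of the fingers, the arm and tube_blue_b above 0.3 N or contact force between any of the fingers, the arm and tube_lavender_a above 0.3 N or contact force between any of the fingers, the arm and tube_lavender_b above 0.3 N or contact force between any of the fingers, the arm and tube_lavender_c above 0.3 N) or height (world z) of any of tube_red, tube_blue_a, tube_blue_b, tube_lavender_a, tube_lavender_b, tube_lavender_c above 0.114 m or angle between any of tube_red, tube_blue_a, tube_blue_b, tube_lavender_a, tube_lavender_b, tube_lavender_c's own z axis and vertical above 0.3 rad).
It fails at once if the drawer is slammed (faster than 0.5 m/s) (velocity of joint drawer above 0.5 m/s).
It fails at once if the start key is pressed while the drawer is not home (value of joint start_key above 0.002 m and value of joint drawer below 0.11 m).
It fails at once if the red stop key is pressed (value of joint stop_key above 0.002 m).
It fails at once if the bottle, jar or glove box is moved more than 20 mm or knocked over (distance of any of wash_bottle, specimen_jar, glove_box from where it was at the start of the episode above 0.02 m or angle between any of wash_bottle, specimen_jar, glove_box's own z axis and vertical above 0.3 rad).
It also fails if it takes over 51 s, if anything falls off the work surface, if the arm or the gripper's body presses on something with over 40 N, if the wrist force passes 120 N, or if a joint passes its speed limit or range.

## Robot

A 6-joint arm with a two-finger parallel gripper is mounted at the origin on the work surface. World frame = base frame: x ahead of the robot, y to its left, z up, the work surface at z = 0. Lengths are in mm, angles in rad, forces in N, time in s.
With the tool pointing down it reaches from about 350 to 875 mm from the base axis. Payload 4.2 kg.
Tool frame: the origin (TCP) lies between the finger pads; the fingertips stand 25 mm ahead of it and the grasp point (between the pads) lies 6 mm ahead of it; z points along the fingers, y is the line along which they close (so a half turn about z gives the same grasp; the last joint's range is limited). The gripper opens to 85 mm and grips with 20 to 120 N. Pads are 22 mm wide; open, the fingers measure 114 mm over their backs; the gripper's body (76 mm by 85 mm) begins 54 mm behind the grasp point. The pads swing forward as they close: fully open they stand 13 mm farther back than shut.
Start: joints at [-1.018, 0.385, 0.008, 0, -1.194, -0.259], TCP at [181.011, -598.193, 228.612] pointing down, gripper open.
Joint ranges: [-3.14, 3.14], [-1.21, 2.06], [-1.07, 1.41], [-3.16, 2.05], [-2.99, -0.16], [-3.1, 3.1]. Speed limits (rad/s): [2.79, 2.79, 3.14, 3.14, 3.14, 3.14].

## Interface

Orientations are given as a unit quaternion [x, y, z, w].
In Python, from bench import read_state, get_image, job_done gives the robot as it stands.
- The arm moves only by the tool play_rows, never from a script. Its argument "series" is a list of rows, each a list of 6 numbers: the shift along the world's x, y, z in mm, then the turn, a rotation vector about the world's x, y, z in units of 6 degrees (1.0 is 6 degrees). A call has 1 to 20 rows; each row shifts and turns the commanded pose from where the row before left it; what a row does not reach is not made up. A row lasts 1/12 s, in which the tool goes at most 41.7 mm and 7.16 degrees, less where a joint would pass 70% of its speed; a pose out of reach is approached as far as the arm can. A call is refused whole if a number of a shift passes 41.7 or a number of a turn 1, either way. A call with a gripper value outside its range is refused whole. "gripper" is the opening, from 0 (shut) to 1 (fully open), set as the call begins (left out, the last holds). The fingers move at their own pace and stop on an object; the grip force is fixed at half the most. Time passes only in rows, so rows that do not move let the fingers close. It gives the time, the measured TCP pose, the force, the opening and the grip force at its end, in the units of the state.
- read_state(): the state, without advancing time (a new reading comes with each control period).
- get_image(name): name is "scene" or "top" or "wrist"; returns a dict with "image" (384x512x3 uint8, red, green, blue), "fx", "fy", "cx", "cy" (pixels), "eye" and "rotation" of the camera in the world. Camera axes: x right, y down, z forward; pixel columns grow to the right and rows downward; lengths in mm; the calibration is good to about 2 mm. The wrist camera is an equidistant fisheye: a pixel r from the principal point sees the ray r / f radians off the axis. A picture is of the moment at which its call begins. There is no depth.
- job_done(): hands the job in; it is judged then, once.
The state is a dict: "clock": time; "joints": joint angles; "joint_vel": joint speeds; "joint_efforts": joint torques, N m; "position": TCP position; "ee_rot": TCP orientation; "contact_force": force on the tool from outside, world axes, zero at the start; "wrist_torque": the same for the moment, N m; "gripper_width": finger opening in mm; "grasp_force": force on a finger pad.
Only numpy, scipy, OpenCV 4.12 (cv2) and the standard library are available. Lean on these libraries where they do the work, as an engineer would, in place of code of your own. Each camera call takes 0.05 s, during which the arm holds its last target. There are 200 camera calls.

## Working session

There is one attempt and no reset: what is moved stays moved. The work goes in short steps, Python scripts to look and compute and a tool call to move; the robot and the scene stay as the last step left them, time stands still between calls to the robot, and variables do not carry over. Pictures are saved under pics/ and viewed, at most 10 in all, crops included, and the job is handed in when it is done.

Besides the shell and the picture viewer there is one more tool, called after "Call:" as name([rows], argument=value, ...), one row to a line, values as JSON. play_rows: Moves the arm, as the interface text tells. Its arguments: {"type":"object","properties":{"series":{"type":"array","items":{"type":"array","items":{"type":"number"}}},"gripper":{"type":"number"}},"required":["series"]}

```bash
mkdir -p pics
cat > h.py <<'E'
import numpy as np, cv2
from bench import read_state, get_image, job_done
def snap(n,tag):
    d=get_image(n); cv2.imwrite(f"pics/{tag}.png",d["image"][:,:,::-1]); np.save(f"pics/{tag}.npy",d,allow_pickle=True); return d
def load(tag): return np.load(f"pics/{tag}.npy",allow_pickle=True).item()
def ray(d,u,v):
    r=np.array([(u-d["cx"])/d["fx"],(v-d["cy"])/d["fy"],1.]); return np.array(d["rotation"])@r
def onz(d,u,v,z):
    r=ray(d,u,v);e=np.array(d["eye"]);return e+r*(z-e[2])/r[2]
def proj(d,p):
    c=np.array(d["rotation"]).T@(np.array(p)-d["eye"]);return d["fx"]*c[0]/c[2]+d["cx"],d["fy"]*c[1]/c[2]+d["cy"]
E
python3 - <<'E'
from h import *
a=snap("scene","s0");b=snap("top","t0")
im=np.hstack([a["image"],b["image"]])[:,:,::-1]
cv2.imwrite("pics/both.png",cv2.resize(im,(800,300)))
for d in(a,b):print(d["eye"],d["fx"],d["cx"],d["cy"],np.array(d["rotation"]).round(3).tolist())
print(read_state())
E
```

```text
[1442.38618404  374.16977828  753.67053634] 462.869401079541 250.07777358921084 192.8806060724387 [0.431, 0.753, -0.426, -0.255]
[ 498.52612841 -141.99600671 1152.38325854] 411.66041486939014 251.35580349500094 184.92876690743495 [-0.701, 0.713, -0.012, 0.012]
{'clock': 0.1, 'joints': array([-1.01838167e+00,  3.85476926e-01,  6.78487304e-03, -4.08858205e-04,
       -1.19401046e+00, -2.58534824e-01]), 'joint_vel': array([ 0.00126088, -0.00148947,  0.00461989,  0.00062538,  0.00115879,
        0.00230034]), 'joint_efforts': array([-6.85631494e-04, -3.93318701e+01,  1.88928097e+01,  4.19790387e+00,
       -2.62859387e-03,  5.37406237e-06]), 'position': array([ 180.86518091, -597.71795055,  227.64527095]), 'ee_rot': array([-1.46337061e-01,  9.89234310e-01,  9.50764294e-04, -2.01342552e-04]), 'contact_force': array([-0.84648008,  0.1691794 ,  0.34292471]), 'wrist_torque': array([-0.02076915, -0.00575001,  0.0766192 ]), 'grasp_force': 0.0, 'gripper_width': 85.3121705720162}
```

View pics/t0.png

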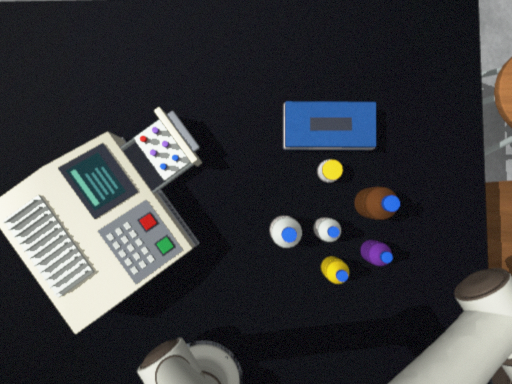

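View pics/s0.png

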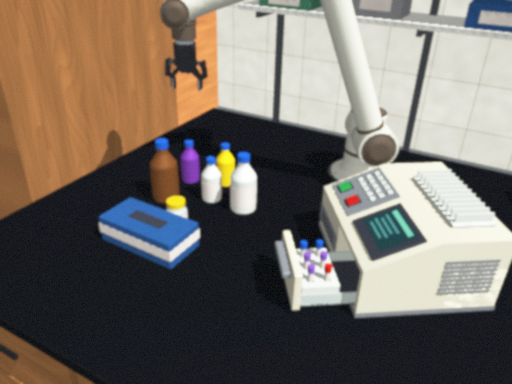

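The top view shows the red cap at about (144,139), the lip at (183,130), the stop key at (149,222) and the start key at (165,245). The only other red thing is the stop key. Of the two white bottles at (286,231) and (327,229), the wash bottle is the smaller; I only need to keep clear of both.

```bash
sed -i 's/np.array(d\["rotation"\])/Rm(d)/' h.py
cat >> h.py <<'E'
from scipy.spatial.transform import Rotation as R
def Rm(d): return R.from_quat(d["rotation"]).as_matrix()
def blobs(d,name,lo=4):
    h=cv2.cvtColor(d["image"],cv2.COLOR_RGB2HSV);H,S,V=[h[...,i].astype(int) for i in range(3)]
    m={"red":((H<7)|(H>172))&(S>130)&(V>90),"green":(H>40)&(H<85)&(S>120)&(V>70),"blue":(H>105)&(H<125)&(S>120)&(V>80),"lav":(H>125)&(H<150)&(S>70)&(V>60)}[name]
    n,_,st,c=cv2.connectedComponentsWithStats(m.astype(np.uint8))
    return [(c[i],st[i,4],st[i,:4]) for i in range(1,n) if st[i,4]>=lo]
def tri(a,pa,b,pb):
    ra,rb=ray(a,*pa),ray(b,*pb);ra/=np.linalg.norm(ra);rb/=np.linalg.norm(rb)
    e,f=np.array(a["eye"]),np.array(b["eye"])
    s=np.linalg.lstsq(np.c_[ra,-rb],f-e,rcond=None)[0]
    p,q=e+s[0]*ra,f+s[1]*rb;return (p+q)/2,np.linalg.norm(p-q)
E
python3 - <<'E'
from h import *
s,t=load("s0"),load("t0")
for nm,d in(("scene",s),("top",t)):
  for c in("red","green","blue","lav"):
    for b in blobs(d,c):print(nm,c,b[0].round(1),b[1],b[2])
a=s["image"][225:315,265:365];b=t["image"][100:200,95:215]
cv2.imwrite("pics/crop.png",np.hstack([cv2.resize(a,(400,400),interpolation=3),cv2.resize(b,(400,400),interpolation=3)])[:,:,::-1])
E
```

```text
scene red [352.2 200. ] 98 [346 195  14  11]
scene red [328.3 267.3] 46 [326 264   7   9]
scene green [344.7 186.3] 80 [339 182  13   9]
scene blue [487.2  11.5] 688 [466   0  46  31]
scene blue [161.6 143.2] 169 [154 137  16  13]
scene blue [188.5 142.8] 82 [184 139  10   9]
scene blue [224.9 144.9] 75 [220 141  11   8]
scene blue [243.5 156.5] 153 [237 151  14  12]
scene blue [210.2 159.1] 86 [205 155  11   9]
scene blue [148.4 222.8] 2562 [ 98 197 101  53]
scene blue [152.9 252.4] 550 [102 234  98  35]
scene blue [303.4 243.4] 80 [299 239  10  10]
scene blue [319.2 242.7] 79 [315 238  10  10]
scene lav [190.1 165.9] 676 [180 147  21  38]
scene lav [307.2 255.8] 46 [304 252   7   9]
scene lav [323.5 255. ] 45 [321 252   7   8]
scene lav [311.  268.2] 52 [308 264   7  10]
top red [143.2 138.5] 31 [140 136   7   6]
top red [147.6 221.4] 175 [139 214  18  17]
top green [164.5 245. ] 170 [156 237  18  17]
top blue [330.2 123.7] 3609 [285 101  91  46]
top blue [174.8 157.4] 29 [172 155   7   6]
top blue [162.9 166.1] 28 [160 164   7   5]
top blue [390.7 203.1] 255 [382 195  19  17]
top blue [288.9 234.3] 178 [282 227  15  15]
top blue [333.2 231.5] 102 [328 226  12  12]
top blue [386.1 256.8] 132 [380 251  13  13]
top blue [342.  275.5] 106 [336 270  13  12]
top lav [155.1 129.9] 30 [152 127   7   6]
top lav [165.  143.6] 31 [162 141   7   6]
top lav [153.  152.3] 32 [150 150   7   6]
top lav [373.2 251.5] 513 [360 240  32  26]
```

View pics/crop.png

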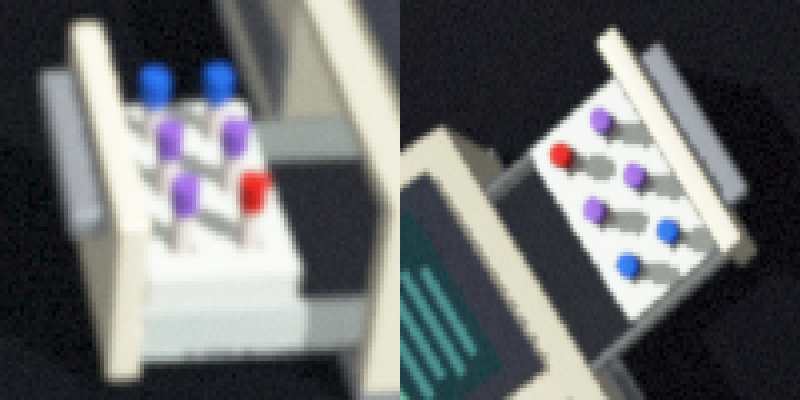

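The red cap is the one red tube, in the row nearest the machine, at the far end (crop left (255,190), right (560,155)). The other five are blue or lavender.

Run:
```python
from h import *
s,t=load("s0"),load("t0")
T={"red":((328.3,267.3),(143.2,138.5)),"lavA":((311,268.2),(155.1,129.9)),"blueF":((303.4,243.4),(174.8,157.4)),"blueR":((319.2,242.7),(162.9,166.1)),"lavF":((307.2,255.8),(165,143.6)),"lavR":((323.5,255),(153,152.3)),"stop":((352.2,200),(147.6,221.4)),"start":((344.7,186.3),(164.5,245))}
P={}
for k,(a,b) in T.items():
    p,e=tri(s,a,t,b); q=onz(t,*b,100); P[k]=p; print(k,p.round(1),round(e,1),"z100:",q.round(1))
Q={k:onz(t,*T[k][1],99) for k in T}
v=Q["red"]-Q["lavA"]+Q["lavR"]-Q["lavF"]+Q["blueR"]-Q["blueF"]; y=Q["red"]-Q["blueR"]+Q["lavA"]-Q["blueF"]
print("push",v/3,np.linalg.norm(v/3),np.degrees(np.arctan2(v[1],v[0])),"ydir(neg)",y,np.degrees(np.arctan2(y[1],y[0])),np.linalg.norm(y)/4)
k=P["start"]-P["stop"];print("start-stop",k,np.linalg.norm(k),np.degrees(np.arctan2(k[1],k[0])))
# grey lip mask in top
h=cv2.cvtColor(t["image"],cv2.COLOR_RGB2HSV);c=t["image"][105:185,160:215]
m=np.zeros(h.shape[:2],np.uint8)
H=h.astype(int);m[100:185,155:220]=((H[...,2]>90)&(H[...,2]<185)&(H[...,1]<60))[100:185,155:220]
m=cv2.morphologyEx(m,cv2.MORPH_OPEN,np.ones((3,3)))
n,_,st,ce=cv2.connectedComponentsWithStats(m);L=cv2.connectedComponents(m)[1]
for i in range(1,n):
    if st[i,4]>60:
        ys,xs=np.where(L==i);r=cv2.minAreaRect(np.c_[xs,ys].astype(np.float32));bx=cv2.boxPoints(r);print(st[i],r);[print(onz(t,*b,100).round(1)) for b in bx]
```

```text
red [659.3 135.   96.3] 1.3 z100: [659.  133.5 100. ]
lavA [681.3 103.7  96. ] 0.2 z100: [680.6 102.7 100. ]
blueF [609.1  53.   98.2] 0.3 z100: [608.9  52.8 100. ]
blueR [587.2  83.9  98.2] 0.0 z100: [587.1  83.5 100. ]
lavF [645.3  78.6  96. ] 0.4 z100: [644.9  77.6 100. ]
lavR [623.4 109.6  96.2] 0.2 z100: [623.  108.6 100. ]
stop [449.1 110.3 153.3] 0.2 z100: [446.4 123.9 100. ]
start [391.5  69.9 153. ] 0.5 z100: [385.7  81.4 100. ]
push [-21.82553991  30.85286178   0.        ] 37.792238255817814 125.27586735316275 ydir(neg) [143.7637999   99.90430087   0.        ] 34.79619917114551 43.767067738541876
start-stop [-57.55764398 -40.40711111  -0.38552775] 70.32613768140405 -144.93004800529644
[167 111  32  40 413] ((182.13243103027344, 130.99459838867188), (46.171478271484375, 9.043139457702637), 53.97262954711914)
[718.8  77.2 100. ]
[732.3  58.2 100. ]
[634.6 -10.5 100. ]
[621.2   8.4 100. ]
[163 157  29  28 239] ((174.05674743652344, 169.14053344726562), (13.380905151367188, 35.36382293701172), 53.97262954711914)
[566.8 101.9 100. ]
[619.  28. 100.]
[590.8   8.2 100. ]
[538.7  82.  100. ]
```

Call:
play_rows([
  [5,8,10,0,0,1],
  [15,24,10,0,0,1],
  [20,31,10,0,0,1],
  [20,31,10,0,0,1],
  [20,31,10,0,0,1],
  [20,31,0,0,0,1],
  [20,31,0,0,0,1],
  [20,31,0,0,0,1],
  [20,31,0,0,0,1],
  [20,31,0,0,0,1],
  [20,31,0,0,0,1],
  [20,31,0,0,0,1],
  [20,31,0,0,0,1],
  [20,31,0,0,0,1],
  [20,31,0,0,0,1],
  [20,31,0,0,0,1],
  [20,31,0,0,0,1],
  [15,24,0,0,0,1],
  [5,8,0,0,0,0],
  [0,0,0,0,0,0],
], gripper=0)

```text
clock: 1.77
position: [521.7, -67.3, 277.7]
ee_rot: [0.887, -0.462, -0.001, 0.0]
contact_force: [0.0, -0.3, 0.4]
gripper_width: -0.0
grasp_force: 0.0
```

Call:
play_rows([
  [8,12,0,0,0,0],
  [16,24,0,0,0,0],
  [16,24,0,0,0,0],
  [16,24,0,0,0,0],
  [16,24,0,0,0,0],
  [16,24,0,0,0,0],
  [16,24,0,0,0,0],
  [16,24,0,0,0,0],
  [12,16,0,0,0,0],
  [5,6,0,0,0,0],
  [0,0,-15,0,0,0],
  [0,0,-20,0,0,0],
  [0,0,-15,0,0,0],
  [0,0,0,0,0,0],
  [0,0,0,0,0,0],
])

```text
clock: 3.02
position: [657.6, 131.5, 228.2]
ee_rot: [0.886, -0.464, -0.001, 0.001]
contact_force: [0.2, 0.4, 0.5]
gripper_width: -0.1
grasp_force: 0.0
```

Run:
```python
from h import *
w=snap("wrist","w1");s=read_state();print(s["position"],w["eye"],w["fx"],w["cx"],w["cy"])
M=Rm(w)
for c in("red","lav","blue"):
  for b in blobs(w,c,15):
    dx,dy=b[0][0]-w["cx"],b[0][1]-w["cy"];r=np.hypot(dx,dy);th=r/w["fx"]
    v=M@np.array([np.sin(th)*dx/r,np.sin(th)*dy/r,np.cos(th)]);e=np.array(w["eye"])
    if v[2]<-.1: print(c,b[0].round(),b[1],(e+v*(98-e[2])/v[2]).round(1))
```

```text
[658.30879559 131.87937214 229.54056441] [700.19663826  71.29832815 372.76735733] 297.3186396354542 256.9831615938834 192.66135061042917
red [254. 184.] 232 [659.3 133.6  98. ]
red [433. 293.] 696 [384.6 120.   98. ]
lav [254. 145.] 242 [680.9 102.7  98. ]
lav [300. 145.] 261 [645.4  77.8  98. ]
lav [299. 184.] 256 [623.8 108.5  98. ]
blue [345. 146.] 260 [609.5  52.8  98. ]
blue [343. 184.] 245 [588.1  83.5  98. ]
```

View pics/w1.png

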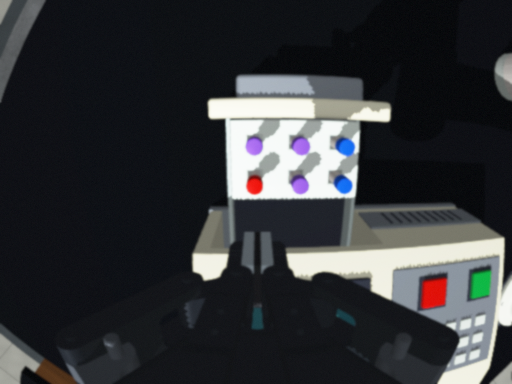

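The wrist view confirms it: the red cap is at (254,184), giving (659,134), and the fingertips are directly above it. Next I lower and hold.

Call:
play_rows([
  [1,2,-8,0,0,0],
  [0,0,-15,0,0,0],
  [0,0,-15,0,0,0],
  [0,0,-15,0,0,0],
  [0,0,-14,0,0,0],
  [0,0,-7,0,0,0],
  [0,0,-3,0,0,0],
  [0,0,0,0,0,0],
  [0,0,0,0,0,0],
  [0,0,0,0,0,0],
  [0,0,0,0,0,0],
  [0,0,0,0,0,0],
])

```text
clock: 4.07
position: [659.3, 135.0, 152.4]
ee_rot: [0.886, -0.463, 0.0, -0.001]
contact_force: [0.2, -1.3, 0.0]
gripper_width: -0.2
grasp_force: 0.0
```

Call:
play_rows([
  [0,0,0,0,0,0],
  [0,0,0,0,0,0],
  [0,0,0,0,0,0],
  [0,0,0,0,0,0],
  [0,0,0,0,0,0],
  [0,0,0,0,0,0],
  [0,0,0,0,0,0],
  [0,0,0,0,0,0],
  [0,0,0,0,0,0],
  [0,0,0,0,0,0],
  [0,0,0,0,0,0],
  [0,0,0,0,0,0],
  [0,0,0,0,0,0],
  [0,0,0,0,0,0],
  [0,0,0,0,0,0],
  [0,0,0,0,0,0],
  [0,0,0,0,0,0],
  [0,0,0,0,0,0],
  [0,0,0,0,0,0],
  [0,0,0,0,0,0],
])

```text
clock: 5.73
position: [659.0, 134.8, 151.6]
ee_rot: [0.886, -0.463, -0.0, -0.0]
contact_force: [0.2, -0.6, 1.1]
gripper_width: 0.1
grasp_force: 0.0
```

Call:
play_rows([
  [0,0,0,0,0,0],
  [0,0,0,0,0,0],
  [0,0,0,0,0,0],
  [0,0,0,0,0,0],
  [0,0,10,0,0,0],
  [0,0,20,0,0,0],
  [0,0,20,0,0,0],
  [2,-7,5,0,0,0],
  [5,-14,0,0,0,0],
  [5,-14,0,0,0,0],
  [5,-14,0,0,0,0],
  [5,-16,0,0,0,0],
  [5,-16,0,0,0,0],
  [5,-16,0,0,0,0],
  [5,-16,0,0,0,0],
  [5,-16,0,0,0,0],
  [3,-10,0,0,0,0],
  [0,-1,0,0,0,0],
  [0,0,0,0,0,0],
  [0,0,0,0,0,0],
])

```text
clock: 7.4
position: [703.9, -4.9, 206.5]
ee_rot: [0.886, -0.463, -0.0, -0.0]
contact_force: [-0.0, 1.1, -0.2]
gripper_width: -0.4
grasp_force: 0.0
```

Call:
play_rows([
  [0,0,-8,0,0,0],
  [0,0,-15,0,0,0],
  [0,0,-18,0,0,0],
  [0,0,-18,0,0,0],
  [0,0,-18,0,0,0],
  [0,0,-15,0,0,0],
  [0,0,-8,0,0,0],
  [0,0,-2,0,0,0],
  [0,0,0,0,0,0],
  [0,0,0,0,0,0],
  [0,0,0,0,0,0],
])

```text
clock: 8.32
position: [704.8, -4.9, 106.0]
ee_rot: [0.886, -0.463, 0.001, -0.001]
contact_force: [0.4, 0.0, 0.7]
gripper_width: -0.1
grasp_force: 0.0
```

Run:
```python
from h import *
w=snap("wrist","w2");t=snap("top","t2");s=read_state();print(s["position"],s["contact_force"])
cv2.imwrite("pics/c2.png",np.hstack([cv2.resize(w["image"],(400,300)),cv2.resize(t["image"][80:200,80:240],(400,300))])[:,:,::-1])
```

```text
[704.55984809  -5.06022814 105.8310428 ] [-0.37900296  0.04504195  0.30547697]
```

View pics/c2.png

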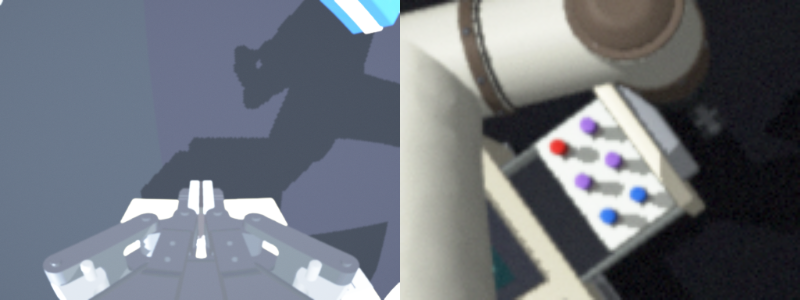

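The fingers stand just before the lip's middle, and the drawer is still out. Next I push along (-0.575, 0.818).

Call:
play_rows([
  [0,0,-4,0,0,0],
  [-2.3,3.3,0,0,0,0],
  [-2.3,3.3,0,0,0,0],
  [-2.3,3.3,0,0,0,0],
  [-2.3,3.3,0,0,0,0],
  [-1.2,1.6,0,0,0,0],
  [-1.2,1.6,0,0,0,0],
  [-1.2,1.6,0,0,0,0],
  [-1.2,1.6,0,0,0,0],
  [-1.2,1.6,0,0,0,0],
  [-1.7,2.5,0,0,0,0],
  [-2.3,3.3,0,0,0,0],
  [-2.9,4.1,0,0,0,0],
  [-2.9,4.1,0,0,0,0],
  [-2.9,4.1,0,0,0,0],
  [-2.9,4.1,0,0,0,0],
  [-2.9,4.1,0,0,0,0],
  [-2.9,4.1,0,0,0,0],
  [-2.9,4.1,0,0,0,0],
  [-2.9,4.1,0,0,0,0],
])

```text
clock: 10.08
position: [661.4, 54.9, 100.6]
ee_rot: [0.886, -0.463, 0.0, -0.0]
contact_force: [0.8, -1.6, -0.8]
gripper_width: -0.1
grasp_force: 1.2
```

Call:
play_rows([
  [-2.9,4.1,0,0,0,0],
  [-2.9,4.1,0,0,0,0],
  [-2.9,4.1,0,0,0,0],
  [-2.9,4.1,0,0,0,0],
  [-2.9,4.1,0,0,0,0],
  [-2.9,4.1,0,0,0,0],
  [-2.9,4.1,0,0,0,0],
  [-2.9,4.1,0,0,0,0],
  [-2.9,4.1,0,0,0,0],
  [-2.9,4.1,0,0,0,0],
  [-2.3,3.3,0,0,0,0],
  [-1.7,2.5,0,0,0,0],
  [-1.2,1.6,0,0,0,0],
  [-0.6,0.8,0,0,0,0],
  [-0.6,0.8,0,0,0,0],
  [-0.6,0.8,0,0,0,0],
])

```text
clock: 11.42
position: [625.7, 105.4, 100.6]
ee_rot: [0.886, -0.463, 0.0, -0.0]
contact_force: [2.6, -1.1, -1.9]
gripper_width: -0.2
grasp_force: 1.0
```

Call:
play_rows([
  [-0.6,0.8,0,0,0,0],
  [-0.6,0.8,0,0,0,0],
  [-0.6,0.8,0,0,0,0],
  [-0.6,0.8,0,0,0,0],
  [-0.6,0.8,0,0,0,0],
  [-0.6,0.8,0,0,0,0],
  [0,0,0,0,0,0],
])

```text
clock: 12.0
position: [621.9, 110.4, 100.7]
ee_rot: [0.886, -0.463, -0.0, -0.0]
contact_force: [1.6, -0.1, 0.0]
gripper_width: -0.3
grasp_force: 0.6
```

Call:
play_rows([
  [-0.6,0.8,0,0,0,0],
  [-0.6,0.8,0,0,0,0],
  [-0.6,0.8,0,0,0,0],
  [0,0,0,0,0,0],
])

```text
clock: 12.33
position: [620.1, 112.8, 100.7]
ee_rot: [0.886, -0.463, -0.0, -0.0]
contact_force: [1.6, -0.7, -0.4]
gripper_width: -0.0
grasp_force: 0.7
```

Call:
play_rows([
  [-0.6,0.8,0,0,0,0],
  [-0.6,0.8,0,0,0,0],
  [-0.6,0.8,0,0,0,0],
  [0,0,0,0,0,0],
])

```text
clock: 12.67
position: [618.3, 115.2, 100.7]
ee_rot: [0.886, -0.463, -0.0, -0.0]
contact_force: [2.0, -0.5, 0.5]
gripper_width: -0.1
grasp_force: 0.7
```

Call:
play_rows([
  [-0.6,0.8,0,0,0,0],
  [-0.6,0.8,0,0,0,0],
  [0,0,0,0,0,0],
])

```text
clock: 12.92
position: [617.1, 116.8, 100.7]
ee_rot: [0.886, -0.463, -0.0, -0.0]
contact_force: [1.6, -0.7, 1.3]
gripper_width: 0.2
grasp_force: 0.7
```

Call:
play_rows([
  [-0.6,0.8,0,0,0,0],
  [-0.6,0.8,0,0,0,0],
  [0,0,0,0,0,0],
])

```text
clock: 13.17
position: [615.9, 118.4, 100.7]
ee_rot: [0.886, -0.463, -0.0, -0.0]
contact_force: [1.6, -0.4, 0.7]
gripper_width: 0.3
grasp_force: 0.7
```

Call:
play_rows([
  [-0.6,0.8,0,0,0,0],
  [-0.6,0.8,0,0,0,0],
  [0,0,0,0,0,0],
])

```text
clock: 13.42
position: [614.7, 120.0, 100.6]
ee_rot: [0.886, -0.463, -0.0, -0.0]
contact_force: [1.2, 0.3, 0.5]
gripper_width: 0.3
grasp_force: 0.7
```

Run:
```python
from h import *
t=snap("top","t3");s=read_state();print(s["position"],s["contact_force"])
for c in("red","lav","blue"):
  for b in blobs(t,c,8):
    if b[0][0]<190:print(c,b[0].round(1),b[1],onz(t,*b[0],100).round(1))
cv2.imwrite("pics/c3.png",cv2.resize(t["image"][80:260,40:260],(800,655)[:1]+(600,))[:,:,::-1])
```

```text
[614.61955363 119.92278488 100.57526203] [ 0.99519928 -0.17227169  0.20376399]
red [147.6 221.5] 172 [446.2 123.8 100. ]
```

View pics/c3.png

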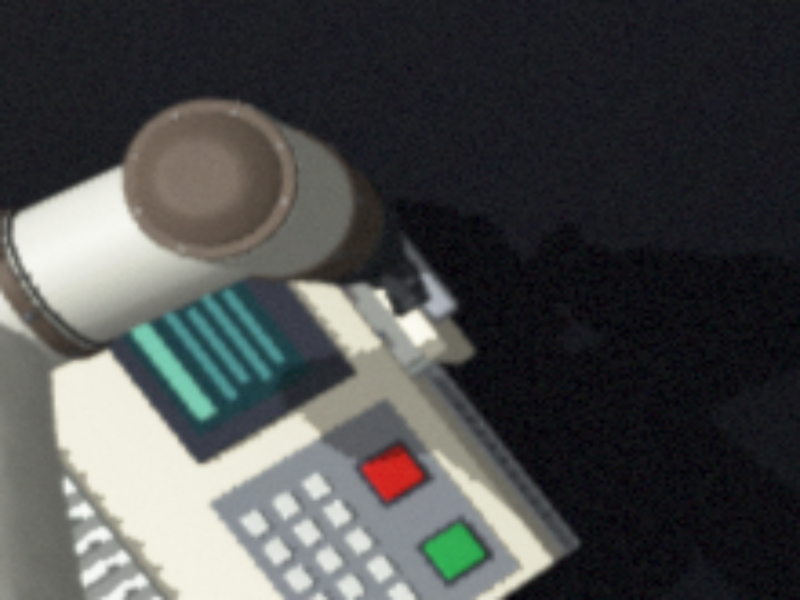

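Run:
```python
from h import *
a,b=load("t0"),load("t3")
u=np.array([-.575,.818,0]);yv=np.array([-.818,-.575,0])
o=np.array([683.5,23.9,100])
# profiles along push direction at lateral offsets, on z=100 plane, brightness
for nm,d,s0 in(("t0",a,0),("t3",b,0)):
  g=cv2.cvtColor(d["image"],cv2.COLOR_RGB2GRAY)
  for lat in(35,45,52,70,78):
    S=np.arange(-20,180,4);px=np.array([proj(d,o+u*s+yv*lat) for s in S],np.float32)
    print(nm,lat,cv2.remap(g,px[:,0].reshape(1,-1),px[:,1].reshape(1,-1),1)[0].tolist())
```

```text
t0 35 [15, 13, 14, 11, 14, 85, 157, 170, 168, 148, 115, 207, 243, 245, 246, 214, 226, 239, 245, 247, 244, 222, 211, 240, 243, 227, 234, 239, 247, 244, 231, 211, 220, 241, 247, 241, 146, 57, 49, 49, 47, 49, 48, 47, 45, 47, 83, 188, 221, 221]
t0 45 [11, 13, 15, 13, 16, 90, 157, 167, 169, 141, 114, 203, 243, 245, 246, 221, 240, 246, 246, 195, 104, 113, 117, 136, 225, 246, 247, 247, 218, 114, 104, 114, 121, 191, 245, 246, 173, 62, 48, 47, 48, 49, 49, 46, 50, 48, 81, 189, 220, 221]
t0 52 [16, 16, 14, 9, 18, 87, 156, 169, 170, 166, 125, 217, 243, 245, 246, 221, 239, 239, 231, 170, 88, 73, 88, 212, 245, 246, 246, 227, 167, 99, 69, 84, 154, 237, 247, 245, 161, 54, 48, 50, 52, 48, 50, 48, 47, 49, 78, 185, 222, 221]
t0 70 [13, 13, 17, 13, 13, 11, 10, 7, 21, 36, 103, 209, 243, 245, 246, 198, 155, 159, 173, 226, 245, 246, 246, 240, 173, 157, 161, 187, 232, 245, 246, 246, 247, 246, 247, 240, 136, 54, 50, 48, 49, 46, 51, 49, 50, 48, 86, 194, 220, 221]
t0 78 [12, 13, 5, 10, 17, 12, 10, 12, 11, 43, 104, 205, 235, 238, 241, 196, 128, 126, 127, 131, 137, 127, 126, 130, 121, 123, 121, 124, 131, 136, 12
[... 490 characters left out ...]
13, 163, 161, 134, 102, 193, 223, 225]
t3 52 [32, 25, 26, 25, 28, 26, 25, 18, 20, 22, 22, 17, 20, 26, 23, 26, 26, 22, 11, 19, 15, 13, 13, 18, 15, 10, 14, 18, 9, 11, 16, 34, 113, 172, 177, 182, 160, 114, 199, 246, 248, 249, 219, 166, 158, 135, 115, 160, 183, 165]
t3 70 [28, 24, 26, 23, 25, 26, 23, 8, 15, 9, 11, 11, 12, 16, 8, 15, 15, 18, 11, 20, 15, 9, 13, 17, 13, 12, 16, 13, 11, 17, 14, 18, 8, 10, 49, 100, 106, 107, 158, 196, 168, 171, 161, 159, 161, 161, 147, 141, 149, 149]
t3 78 [23, 23, 25, 29, 28, 19, 12, 12, 17, 17, 18, 18, 13, 12, 19, 15, 18, 17, 13, 7, 13, 14, 20, 16, 15, 12, 11, 17, 15, 15, 13, 13, 15, 10, 51, 101, 105, 106, 140, 157, 158, 155, 138, 127, 122, 123, 124, 136, 149, 150]
```

The lip edge has moved 106.5 mm between the views, so about 13.5 mm remain. I go on gently, watching the force.

Call:
play_rows([
  [-0.6,0.8,0,0,0,0],
  [-0.6,0.8,0,0,0,0],
  [-0.6,0.8,0,0,0,0],
  [-0.6,0.8,0,0,0,0],
  [-0.6,0.8,0,0,0,0],
  [-0.6,0.8,0,0,0,0],
  [-0.6,0.8,0,0,0,0],
  [-0.6,0.8,0,0,0,0],
  [0,0,0,0,0,0],
])

```text
clock: 14.22
position: [609.8, 126.4, 100.6]
ee_rot: [0.886, -0.463, -0.0, 0.0]
contact_force: [1.8, 0.2, 0.8]
gripper_width: 0.1
grasp_force: 0.6
```

Call:
play_rows([
  [-0.6,0.8,0,0,0,0],
  [-0.6,0.8,0,0,0,0],
  [-0.6,0.8,0,0,0,0],
  [0,0,0,0,0,0],
])

```text
clock: 14.55
position: [608.0, 128.8, 100.6]
ee_rot: [0.886, -0.463, -0.0, 0.0]
contact_force: [1.2, -0.8, -0.3]
gripper_width: -0.4
grasp_force: 0.7
```

Call:
play_rows([
  [-0.6,0.8,0,0,0,0],
  [-0.3,0.4,0,0,0,0],
  [-0.3,0.4,0,0,0,0],
  [0,0,0,0,0,0],
  [0,0,0,0,0,0],
])

```text
clock: 14.97
position: [607.0, 130.1, 100.5]
ee_rot: [0.886, -0.463, -0.0, 0.0]
contact_force: [3.0, -1.3, -0.1]
gripper_width: -0.1
grasp_force: 1.3
```

Call:
play_rows([
  [-0.3,0.4,0,0,0,0],
  [0,0,0,0,0,0],
  [0,0,0,0,0,0],
])

```text
clock: 15.22
position: [607.0, 130.1, 100.6]
ee_rot: [0.886, -0.463, 0.0, 0.0]
contact_force: [4.0, -3.2, -0.8]
gripper_width: -0.1
grasp_force: 2.5
```

```bash
cat > prof.py <<'E'
from h import *
import sys
b=snap("top",sys.argv[1]);u=np.array([-.575,.818,0]);yv=np.array([-.818,-.575,0]);o=np.array([683.5,23.9,100])
def edges(d):
  g=cv2.cvtColor(d["image"],cv2.COLOR_RGB2GRAY);out=[]
  for lat in(45,48,52,55):
    S=np.arange(-20,140,.5);px=np.array([proj(d,o+u*s+yv*lat) for s in S],np.float32)
    v=cv2.remap(g,px[:,0].reshape(1,-1),px[:,1].reshape(1,-1),1)[0].astype(int)
    out.append(S[np.argmax(v>85)])
  return np.array(out)
print(edges(load("t0")),edges(b),read_state()["contact_force"],read_state()["position"])
E
python3 prof.py t4
```

```text
[0.  0.5 0.  0.5] [119.5 119.5 119.5 119.5] [ 4.40292886 -3.10563154 -1.75358789] [606.98864713 130.16316068 100.59823391]
```

The drawer is at its stop: the lip edge has moved 119.5 mm, the tool no longer advances and the force is rising. The tool ended about 20 mm further in than I expected, so I check the fingertip against the wrist image.

Run:
```python
from h import *
w=load("w1")
def fproj(w,p):
    c=Rm(w).T@(np.array(p)-w["eye"]);r=np.hypot(*c[:2]);th=np.arctan2(r,c[2]);return w["cx"]+w["fx"]*th*c[0]/r,w["cy"]+w["fx"]*th*c[1]/r
p=np.array([658,131.7,228.5])
for k,q in(("tip",[0,0,-25]),("tcp",[0,0,0]),("tip+11 lip side",[6.3,-9,-25]),("tip-11",[-6.3,9,-25])):print(k,fproj(w,p+q))
t=load("t4")
cv2.imwrite("pics/c4.png",np.hstack([cv2.resize(w["image"][220:300,215:305],(400,400),interpolation=0),cv2.resize(t["image"][140:215,105:180],(400,400),interpolation=0)])[:,:,::-1])
print(proj(t,[607,130,100]))
```

```text
tip (np.float64(256.6194164212775), np.float64(227.81372484002355))
tcp (np.float64(256.7074629409163), np.float64(246.13849675227476))
tip+11 lip side (np.float64(256.52380159549983), np.float64(211.21373222880055))
tip-11 (np.float64(256.7117030404997), np.float64(243.6449521067905))
(np.float64(144.70818861479654), np.float64(158.6465839378137))
```

View pics/c4.png

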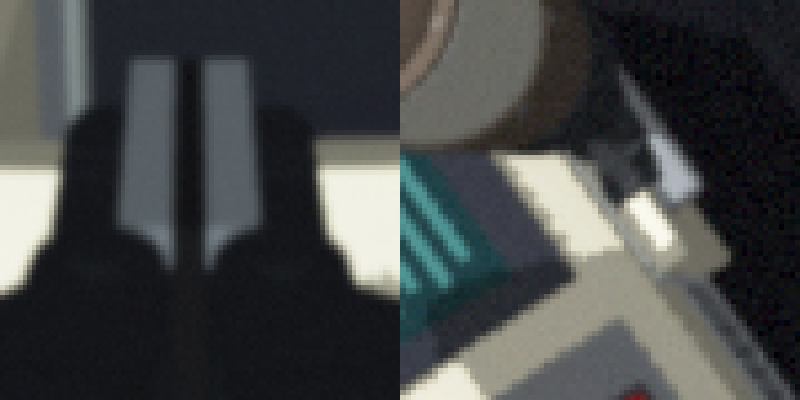

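Both clues agree: the closed fingertips sit roughly level with the TCP rather than 25 mm ahead. They therefore passed over the lip and pushed on the cream drawer front. The pointing heights still fall in the window. I back off and rise, then check that the drawer stayed home.

Call:
play_rows([
  [1,-1.5,0,0,0,0],
  [2,-3,0,0,0,0],
  [3,-4,0,0,0,0],
  [5,-7,0,0,0,0],
  [6,-8.5,0,0,0,0],
  [6,-8.5,0,0,0,0],
  [6,-8.5,0,0,0,0],
  [0,0,10,0,0,0],
  [0,0,20,0,0,0],
  [0,0,25,0,0,0],
  [0,0,25,0,0,0],
  [0,0,25,0,0,0],
  [0,0,25,0,0,0],
  [0,0,20,0,0,0],
  [0,0,10,0,0,0],
  [0,0,0,0,0,0],
  [0,0,0,0,0,0],
])

```text
clock: 16.68
position: [635.4, 89.6, 260.5]
ee_rot: [0.886, -0.463, -0.0, -0.0]
contact_force: [0.1, 0.4, -1.0]
gripper_width: -0.1
grasp_force: 0.0
```

```bash
python3 prof.py t5
```

```text
[0.  0.5 0.  0.5] [119.5 119.5 119.5 120. ] [ 0.39491289 -0.94771395 -0.60518801] [634.93453939  89.53823923 259.22343034]
```

Call:
play_rows([
  [-7,-0.5,0,0,0,0],
  [-14,-1.5,0,0,0,0],
  [-18,-1.5,0,0,0,0],
  [-18,-2,0,0,0,0],
  [-18,-2,0,0,0,0],
  [-18,-2,0,0,0,0],
  [-18,-2,0,0,0,0],
  [-18,-2,0,0,0,0],
  [-18,-2,0,0,0,0],
  [-18,-2,0,0,0,0],
  [-18,-2,0,0,0,0],
  [-18,-2,0,0,0,0],
  [-18,-1.5,0,0,0,0],
  [-14,-1,0,0,0,0],
  [-8,0,0,0,0,0],
  [0,0,-15,0,0,0],
  [0,0,-20,0,0,0],
  [0,0,-15,0,0,0],
  [0,0,0,0,0,0],
  [0,0,0,0,0,0],
])

```text
clock: 18.4
position: [394.3, 65.2, 209.9]
ee_rot: [0.886, -0.463, -0.001, 0.001]
contact_force: [-0.4, 0.0, 0.3]
gripper_width: -0.4
grasp_force: 0.0
```

Run:
```python
from h import *
w=snap("wrist","w6");s=snap("scene","s6");st=read_state();print(st["position"],st["contact_force"])
for n,d in(("s0",load("s0")),("s6",s),("w6",w)):
  for c in("green","red"):
    for b in blobs(d,c,20):print(n,c,b[0].round(1),b[1],b[2])
cv2.imwrite("pics/c6.png",np.hstack([cv2.resize(w["image"],(400,300)),cv2.resize(s["image"][130:235,310:450],(400,300))])[:,:,::-1])
```

```text
[395.29564299  65.84282358 211.26484499] [ 0.57045122  0.09176209 -0.43266584]
s0 green [344.7 186.3] 80 [339 182  13   9]
s0 red [352.2 200. ] 98 [346 195  14  11]
s0 red [328.3 267.3] 46 [326 264   7   9]
s6 green [344.8 186.3] 81 [339 182  13   9]
s6 red [352.2 200.1] 99 [346 195  14  11]
w6 green [257.6 215. ] 1643 [236 196  44  43]
w6 green [ 30.3 291.9] 576 [  0 279  62  26]
w6 red [164.1 216.9] 1583 [145 197  39  41]
```

View pics/c6.png

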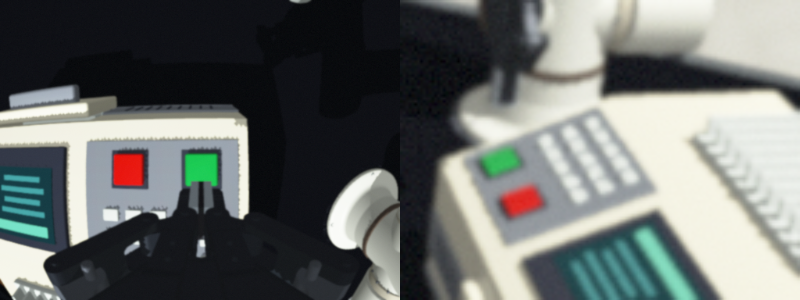

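The fingers are in line with the green key at wrist (258,215), well away from the red at (164,217). I descend in short steps, watching the force.

Call:
play_rows([
  [-1,1,-6,0,0,0],
  [0,0,-8,0,0,0],
  [0,0,-6,0,0,0],
  [0,0,-4,0,0,0],
  [0,0,-2,0,0,0],
  [0,0,-2,0,0,0],
  [0,0,-2,0,0,0],
  [0,0,0,0,0,0],
])

```text
clock: 19.17
position: [393.6, 66.5, 180.3]
ee_rot: [0.886, -0.463, -0.0, 0.0]
contact_force: [-0.1, -0.4, 0.9]
gripper_width: 0.3
grasp_force: 0.0
```

Call:
play_rows([
  [0,0,-1,0,0,0],
  [0,0,-1,0,0,0],
  [0,0,-1,0,0,0],
  [0,0,0,0,0,0],
])

```text
clock: 19.5
position: [393.6, 66.6, 177.5]
ee_rot: [0.886, -0.463, -0.0, 0.0]
contact_force: [-0.0, -0.1, -0.7]
gripper_width: 0.3
grasp_force: 0.0
```

Call:
play_rows([
  [0,0,-1,0,0,0],
  [0,0,-1,0,0,0],
  [0,0,-1,0,0,0],
  [0,0,0,0,0,0],
])

```text
clock: 19.83
position: [393.6, 66.5, 174.4]
ee_rot: [0.886, -0.463, -0.0, 0.0]
contact_force: [0.1, -0.1, -0.8]
gripper_width: -0.1
grasp_force: 0.0
```

Call:
play_rows([
  [0,0,-1,0,0,0],
  [0,0,-1,0,0,0],
  [0,0,-1,0,0,0],
  [0,0,-1,0,0,0],
  [0,0,0,0,0,0],
])

```text
clock: 20.25
position: [393.6, 66.5, 170.4]
ee_rot: [0.886, -0.463, -0.0, 0.0]
contact_force: [-0.8, -0.6, 0.1]
gripper_width: 0.0
grasp_force: 0.0
```

Call:
play_rows([
  [0,0,-1,0,0,0],
  [0,0,-1,0,0,0],
  [0,0,-1,0,0,0],
  [0,0,-1,0,0,0],
  [0,0,0,0,0,0],
])

```text
clock: 20.67
position: [393.6, 66.5, 166.4]
ee_rot: [0.886, -0.463, -0.0, 0.0]
contact_force: [0.7, -0.7, 0.1]
gripper_width: 0.2
grasp_force: 0.0
```

Call:
play_rows([
  [0,0,-1,0,0,0],
  [0,0,-1,0,0,0],
  [0,0,-1,0,0,0],
  [0,0,0,0,0,0],
])

```text
clock: 21.0
position: [393.6, 66.6, 163.4]
ee_rot: [0.886, -0.463, -0.0, 0.0]
contact_force: [-0.7, -0.1, -0.0]
gripper_width: -0.1
grasp_force: 0.0
```

Run:
```python
from h import *
w=snap("wrist","w7");s=snap("scene","s7");t=snap("top","t7")
for n,d in(("s",s),("w",w),("t",t)):
  for c in("green","red"):
    for b in blobs(d,c,20):print(n,c,b[0].round(1),b[1],b[2])
cv2.imwrite("pics/c7.png",np.hstack([cv2.resize(w["image"][180:290,190:340],(400,300)),cv2.resize(s["image"][130:235,310:450],(400,300))])[:,:,::-1])
```

```text
s green [344.6 186.8] 68 [339 184  13   7]
s red [352.2 200.1] 99 [346 195  14  11]
w green [258.3 227.8] 1008 [232 218  53  26]
w green [ 18.  325.1] 302 [  0 313  34  24]
w red [143.4 242. ] 2327 [120 217  48  52]
t green [168.6 242.2] 36 [164 237   9  12]
t red [148.  220.3] 144 [140 214  17  14]
```

View pics/c7.png

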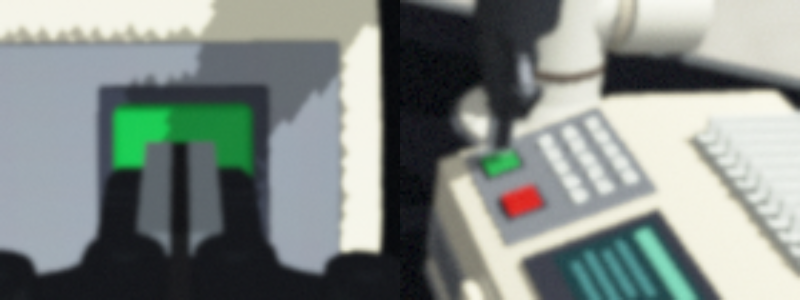

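The tips are centred across the key and just above it. I go on down.

Call:
play_rows([
  [0,0,-1,0,0,0],
  [0,0,-1,0,0,0],
  [0,0,-1,0,0,0],
  [0,0,0,0,0,0],
])

```text
clock: 21.48
position: [393.5, 66.5, 160.3]
ee_rot: [0.886, -0.463, -0.0, 0.0]
contact_force: [-0.6, 0.8, -0.3]
gripper_width: 0.0
grasp_force: 0.0
```

Call:
play_rows([
  [0,0,-1,0,0,0],
  [0,0,-1,0,0,0],
  [0,0,0,0,0,0],
])

```text
clock: 21.73
position: [393.6, 66.5, 158.4]
ee_rot: [0.886, -0.463, -0.0, 0.0]
contact_force: [-0.3, 0.5, -1.0]
gripper_width: 0.0
grasp_force: 0.0
```

Call:
play_rows([
  [0,0,-1,0,0,0],
  [0,0,-1,0,0,0],
  [0,0,0,0,0,0],
])

```text
clock: 21.98
position: [393.8, 66.6, 156.6]
ee_rot: [0.886, -0.463, 0.0, 0.0]
contact_force: [0.1, -0.1, 0.8]
gripper_width: 0.1
grasp_force: 0.3
```

Grasp force 0.3 suggests contact is beginning.

Call:
play_rows([
  [0,0,-1,0,0,0],
  [0,0,-1,0,0,0],
  [0,0,0,0,0,0],
])

```text
clock: 22.23
position: [393.9, 66.7, 154.8]
ee_rot: [0.886, -0.463, 0.0, -0.0]
contact_force: [0.0, -0.2, 2.7]
gripper_width: -0.1
grasp_force: 1.1
```

Call:
play_rows([
  [0,0,-1,0,0,0],
  [0,0,-1,0,0,0],
  [0,0,0,0,0,0],
])

```text
clock: 22.48
position: [394.0, 66.8, 152.8]
ee_rot: [0.886, -0.463, 0.0, -0.0]
contact_force: [-0.9, 0.7, 4.4]
gripper_width: -0.2
grasp_force: 1.8
```

Call:
play_rows([
  [0,0,-0.7,0,0,0],
  [0,0,0,0,0,0],
  [0,0,0,0,0,0],
])

```text
clock: 22.73
position: [394.0, 66.8, 152.1]
ee_rot: [0.886, -0.463, 0.0, -0.0]
contact_force: [-1.1, 0.8, 6.1]
gripper_width: 0.0
grasp_force: 2.0
```

Call:
play_rows([
  [0,0,-0.8,0,0,0],
  [0,0,0,0,0,0],
  [0,0,0,0,0,0],
])

```text
clock: 22.98
position: [394.1, 66.8, 151.9]
ee_rot: [0.886, -0.463, 0.0, -0.0]
contact_force: [-2.4, 1.5, 9.8]
gripper_width: 0.1
grasp_force: 3.6
```

The key is bottomed: the height has stopped at about 152 and the force is climbing past the spring's 4.4 N. I release and lift clear.

Call:
play_rows([
  [0,0,0,0,0,0],
  [0,0,3,0,0,0],
  [0,0,4,0,0,0],
  [0,0,10,0,0,0],
  [0,0,20,0,0,0],
  [0,0,20,0,0,0],
  [0,0,20,0,0,0],
  [0,0,20,0,0,0],
  [0,0,10,0,0,0],
  [0,0,0,0,0,0],
  [0,0,0,0,0,0],
  [0,0,0,0,0,0],
])

```text
clock: 23.98
position: [392.8, 66.2, 256.7]
ee_rot: [0.886, -0.463, -0.001, 0.001]
contact_force: [-0.2, -0.4, -1.2]
gripper_width: 0.2
grasp_force: 0.0
```

```bash
python3 prof.py t8
python3 - <<'E'
from h import *
s=snap("scene","s8")
for c in("green","red"):
  for b in blobs(s,c,20):print(c,b[0].round(1),b[1],b[2])
a=load("s0")["image"].astype(int);d=np.abs(a-s["image"]).sum(2)[130:270,90:262]
print("bottles/jar/box changed px",(d>120).sum())
E
```

```text
[0.  0.5 0.  0.5] [119.5 119.5 119.5 119.5] [-0.6619533  -0.47848431 -0.65383625] [392.77872152  66.21200224 256.66346826]
green [344.7 186.2] 81 [339 182  13   9]
red [352.2 200. ] 100 [346 195  14  11]
bottles/jar/box changed px 411
```

```bash
python3 -c "
from bench import job_done;print(job_done())"
```

```text
the job is handed in; nothing more can be done
None
```

I held the fingertips above the red cap for about two seconds, pushed the drawer home (119.5 of 120 mm measured) and pressed the green key until it bottomed and sprang back. The job is handed in, but no verdict came back. Two caveats: the closed fingertips turned out about 25 mm shorter than stated, so they hovered about 4–5 cm above the cap instead of 2 cm and pushed on the cream drawer front above the lip, and I did not check the tubes once the drawer was home.

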